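# Set and lock the length stop on the cutting board

### The job

Fit the red length stop to the cutting board for the next batch: lower its T-shaped foot through the green-framed loading window into the slot, slide it along the slot to the yellow clip, and only there give it a quarter turn so that its red handle lies square across the slot and the foot locks under the rail's lips. Let go of it, standing upright in line with the yellow clip. Leave the blue stop standing where it is.

Things in the scene. Friction and masses are not known exactly. Their poses are not given: they have to be found in the camera images.
- red_stop_grip (a point): Loose upright stop, 80 mm tall, 160 g. Handle: bar 50 (own y) x 16 mm (own x), red, its lowest 16 mm bare aluminium. Under it a shank 12 mm in diameter, 19 mm long, then a T foot 44 (y) x 24 (x) x 8 mm, long side along the bar. Point: on the axis in the middle of the red part, 62 mm above the underside, 18 mm below the top; pinch across the 16 mm here. A half turn makes no difference.
- window (a point): Centre of the green-framed window (62 mm along y, 36 mm along x) in the fixed grey metal rail, level with the rail's top, 32 mm above the table. Own y: along the slot from window to clips and cutter; x: across; z up. Past the window the slot's mouth is 20 mm wide, its lips 6 mm thick. Channel below: 62 mm wide, 16 mm high, floor 22 mm below this point: seated, the red stop's point is 40 mm above.
- mark (a point): Where the stop goes: point on the slot's centre line, level with the rail's top, beside the yellow clip (yellow block 12 mm wide on the rail's robot-side edge, with a yellow stripe across the rail). 110 to 230 mm from the window along its y; axes as the window's. The blue clip nearer the window is not meant. The rail is 76 mm wide; the foot slides on the channel floor and can turn anywhere in it.
- blue_stop_grip (a point): A second loose stop of the same shape and size with a blue handle, not needed. Point: on its axis in the middle of the blue part, 62 mm above its underside.
Things that resemble listed ones, but are neither listed nor needed, are in the scene too. Of the things like the part that bears red_stop_grip, leave any that is pink; of the rest the smaller one is meant.

How it is judged:
On the way, in this order (a step that is already met when the one before it is completed fails the run):
1. the red stop's foot is lowered through the window into the slot (upright, handle within 8 mm above its seated height, handle along the slot within 20 degrees) (angle between red_stop_grip's own z axis and vertical below 0.2 rad and z of red_stop_grip in the frame of window between 0.032 and 0.0475 m and y of red_stop_grip in the frame of window between -0.02 and 0.02 m and x of red_stop_grip in the frame of window between -0.012 and 0.012 m and angle between the y axis of red_stop_grip and the y axis of window, either way round below 0.35 rad), for 0.1 s.
2. it has been slid along inside the slot to within 20 mm of the yellow clip's line, handle still along the slot within 25 degrees (angle between red_stop_grip's own z axis and vertical below 0.2 rad and z of red_stop_grip in the frame of window between 0.032 and 0.0475 m and y of red_stop_grip in the frame of mark between -0.02 and 0.02 m and x of red_stop_grip in the frame of mark between -0.01 and 0.01 m and angle between the y axis of red_stop_grip and the y axis of window, either way round below 0.44 rad), for 0.1 s.
At the end, for the whole second after the job is handed in: The red stop stands upright (within 11 degrees) with its foot down in the slot's channel (within about 5 mm of the floor), in line with the yellow clip within 15 mm, its handle square across the slot within 12 degrees. The blue stop stands upright within 30 mm of where it was (angle between each of red_stop_grip, blue_stop_grip's own z axis and vertical below 0.2 rad and z of red_stop_grip in the frame of window between 0.034 and 0.0455 m and y of red_stop_grip in the frame of mark between -0.015 and 0.015 m and x of red_stop_grip in the frame of mark between -0.01 and 0.01 m and angle between the y axis of red_stop_grip and the x axis of window, either way round below 0.22 rad and distance of blue_stop_grip from where it was at the start of the episode below 0.03 m); the robot touches nothing.
It fails at once if the blue stop is knocked over or carried off (tilted over 30 degrees or moved over 60 mm) (angle between blue_stop_grip's own z axis and vertical above 0.52 rad or distance of blue_stop_grip from where it was at the start of the episode above 0.06 m).
It also fails if it takes over 51 s, if anything falls off the work surface, if the arm or the gripper's body presses on something with over 40 N, if the wrist force passes 120 N, or if a joint passes its speed limit or range.

### The arm

A 7-joint arm with a two-finger parallel gripper is mounted at the origin on the work surface. World frame = base frame: x ahead of the robot, y to its left, z up, the work surface at z = 0. Lengths are in m, angles in rad, forces in N, time in s.
With the tool pointing down it reaches from about 0.425 to 1.025 m from the base axis. Payload 9.4 kg.
Tool frame: the origin (TCP) lies at the very end of the fingers, on their centre line; the grasp point (between the pads) lies 19 mm behind it; z points along the fingers, y is the line along which they close (so a half turn about z gives the same grasp; the last joint's range is limited). The gripper opens to 93 mm and grips with 3 to 60 N. Pads are 15 mm wide; open, the fingers measure 128 mm over their backs; the gripper's body (75 mm by 188 mm) begins 65 mm behind the grasp point.
Start: joints at [1.165, 0.599, -0.003, 1.599, 0.002, 0.943, -0.08], TCP at [0.234, -0.686, 0.219] pointing down, gripper open.
Joint ranges: [-2.57, 2.57], [-0.35, 1.97], [-1.29, 1.29], [0.11, 2.56], [-1.05, 4.19], [0.11, 1.86], [-2.63, 2.63]. Speed limits (rad/s): [2.22, 2.22, 3.01, 3.01, 3.14, 3.14, 3.14].

### API

Orientations are given as a rotation vector (axis times angle).
In Python, from bench import env gives the robot as it stands.
- The arm moves only by the tool play_rows, never from a script. Its argument "rows" is a list of rows, each a list of 2 entries, a list of its own where there are three numbers: the shift along the tool's x, y, z in units of 0.2 m (1.0 is 0.2 m), then the turn about the tool's z in units of pi/2 rad (1.0 is pi/2 rad). A call has 1 to 12 rows; each row shifts and turns the commanded pose from where the row before left it, along the tool's axes as they then stand; what a row does not reach is not made up. A row lasts 1/10 s, in which the tool goes at most 50 mm and 8.59 degrees, less where a joint would pass 70% of its speed; a pose out of reach is approached as far as the arm can. A call with a number of a shift or a turn outside -1 to 1 is refused whole. A call with a gripper value outside its range is refused whole. "hand" is the gripper command: -1 is shut, 1 is fully open, values between are in proportion, set as the call begins (left out, the last holds). The fingers move at their own pace and stop on an object; "force" is the grip in N (left out, the last holds). Time passes only in rows, so rows that do not move let the fingers close. It gives the time, the measured TCP pose, the force, the opening and the grip force at its end, in the units of the state.
- env.get_obs(): the state, without advancing time (a new reading comes with each control period).
- env.capture(name): name is "side" or "top"; returns the picture (384x512x3 uint8, red, green, blue); there is no depth.
- env.get_calibration(name): a dict with "mtx" (3x3 intrinsics, pixels), "T" (4x4, takes a point from camera to world coordinates). Camera axes: x right, y up, looking along -z (the intrinsics and any distortion apply to the point x, -y, -z); pixel columns grow to the right and rows downward; lengths in m; the calibration is good to about 2 mm. A picture is of the moment at which its call begins. get_calibration takes no time and is no camera call.
- env.sign_off(): hands the job in; it is judged then, once.
The state is a dict: "t": time; "q": joint angles; "qd": joint speeds; "tau": joint torques, N m; "tool_pos": TCP position; "orientation": TCP orientation; "ft_force": force on the tool from outside, world axes, zero at the start; "ft_torque": the same for the moment, N m; "opening": finger opening in m; "grasp_force": force on a finger pad.
Only numpy, scipy, OpenCV 4.12 (cv2) and the standard library are available. Lean on these libraries where they do the work, as an engineer would, in place of code of your own. Each camera call takes 0.05 s, during which the arm holds its last target. There are 200 camera calls.

## Working session

There is one attempt and no reset: what is moved stays moved. The work goes in short steps, Python scripts to look and compute and a tool call to move; the robot and the scene stay as the last step left them, time stands still between calls to the robot, and variables do not carry over. Pictures are saved under pics/ and viewed, at most 10 in all, crops included, and the job is handed in when it is done.

Besides the shell and the picture viewer there is one more tool, called after "Call:" by a JSON object that holds its "name" and its "arguments". play_rows: Moves the arm, as the interface text tells. Its arguments: {"type":"object","properties":{"rows":{"type":"array"},"hand":{"type":"number"},"force":{"type":"number"}},"required":["rows"]}

```bash
mkdir -p pics; ls; python3 - <<'E'
from bench import env
import cv2,numpy as np
for n in("side","top"):
    im=env.capture(n); cv2.imwrite(f"pics/{n}0.png",im[:,:,::-1]); c=env.get_calibration(n); print(n,c["mtx"].tolist(),np.round(c["T"],3).tolist(),[k for k in c])
o=env.get_obs();print({k:np.round(v,3).tolist() for k,v in o.items()})
E
```

```text
pics
side [[355.59390576258863, 0.0, 254.93525166251743], [0.0, 355.59390576258863, 190.77541918319872], [0.0, 0.0, 1.0]] [[0.965, 0.131, -0.225, 0.336], [-0.261, 0.494, -0.829, -0.664], [0.003, 0.86, 0.511, 0.493], [0.0, 0.0, 0.0, 1.0]] ['mtx', 'T']
top [[373.1769657737964, 0.0, 254.53353215801792], [0.0, 373.1769657737964, 190.54278493593787], [0.0, 0.0, 1.0]] [[0.028, 0.993, -0.113, 0.446], [-1.0, 0.028, 0.003, 0.035], [0.006, 0.113, 0.994, 0.924], [0.0, 0.0, 0.0, 1.0]] ['mtx', 'T']
{'t': 0.1, 'q': [1.165, 0.6, -0.003, 1.6, 0.002, 0.943, -0.08], 'qd': [-0.001, -0.003, 0.0, -0.003, 0.0, -0.001, 0.0], 'tau': [0.005, -76.657, 1.502, -25.294, -0.052, 0.014, 0.0], 'tool_pos': [0.234, -0.686, 0.218], 'orientation': [-3.098, -0.514, 0.001], 'ft_force': [0.167, -0.183, -0.288], 'ft_torque': [-0.031, -0.06, -0.046], 'grasp_force': 0.0, 'opening': 0.093}
```

View pics/side0.png

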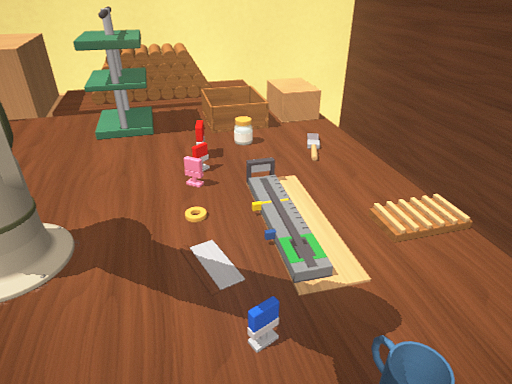

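View pics/top0.png

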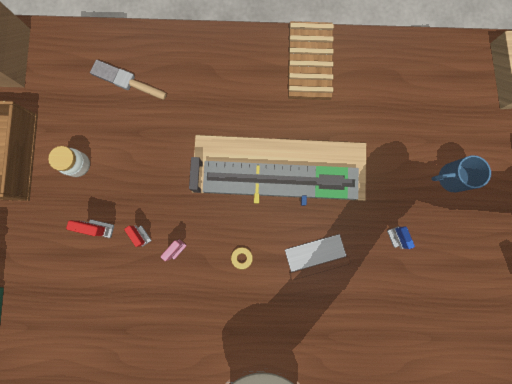

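Side view: tall red stop (200,130), smaller red stop (200,150), pink (194,170), blue stop (263,320), window (303,247), yellow clip (257,206), blue clip (270,235).
Top view: tall red (85,228), smaller red (135,236), pink (173,250), blue stop (402,238), green window (331,182), yellow clip (257,185), blue clip (304,200).
Choice: the smaller red one, at top (135,236). The tall red is the larger look-alike and the pink is excluded.

```bash
cat > h.py <<'E'
import cv2,numpy as np
from bench import env
C={n:env.get_calibration(n) for n in("side","top")}
def ray(n,p):
    K,T=C[n]["mtx"],C[n]["T"]; d=np.linalg.solve(K,[p[0],p[1],1.]); d=T[:3,:3]@(d*[1,-1,-1]); return T[:3,3],d/np.linalg.norm(d)
def plane(n,p,z):
    o,d=ray(n,p); return o+d*(z-o[2])/d[2]
def tri(a,b):
    (o1,d1),(o2,d2)=ray("side",a),ray("top",b)
    s=np.linalg.lstsq(np.c_[d1,-d2],o2-o1,rcond=None)[0]; p,q=o1+s[0]*d1,o2+s[1]*d2
    return (p+q)/2,np.linalg.norm(p-q)
def proj(n,P):
    K,T=C[n]["mtx"],C[n]["T"]; c=T[:3,:3].T@(np.asarray(P)-T[:3,3]); u=K@(c*[1,-1,-1]); return u[:2]/u[2]
R={"red":((0,150,60),(8,255,255)),"blue":((105,130,60),(125,255,255)),"green":((50,150,50),(75,255,255)),"yellow":((22,150,120),(32,255,255))}
def blobs(im,c,mn=12):
    h=cv2.cvtColor(im,cv2.COLOR_RGB2HSV); m=cv2.inRange(h,*R[c])
    if c=="red": m|=cv2.inRange(h,(172,150,60),(180,255,255))
    n,l,s,ce=cv2.connectedComponentsWithStats(m)
    return [(np.round(ce[i],1).tolist(),s[i].tolist(),(l==i)) for i in range(1,n) if s[i][4]>=mn]
E
python3 - <<'E'
from h import *
ims={}
for n in("side","top"):
    im=cv2.imread(f"pics/{n}0.png")[:,:,::-1].copy(); ims[n]=im
    for c in R:
        for ce,s,m in blobs(im,c):
            if c=="red" or s[4]<2500:
                k=cv2.findContours(m.astype(np.uint8),0,2)[0][0]; print(n,c,ce,s,np.round(cv2.boxPoints(cv2.minAreaRect(k))).astype(int).tolist())
a=cv2.resize(ims["top"][210:265,60:195],None,fx=5.5,fy=5.5,interpolation=2)
b=cv2.resize(ims["side"][115:190,170:230],None,fx=3.6,fy=3.6,interpolation=2)
W=np.zeros((a.shape[0]+b.shape[0],a.shape[1],3),np.uint8);W[:a.shape[0]]=a;W[a.shape[0]:,:b.shape[1]]=b
t=cv2.resize(ims["side"][170:280,240:340],None,fx=2.4,fy=2.4,interpolation=2); W[a.shape[0]:a.shape[0]+t.shape[0],250:250+t.shape[1]]=t
t=cv2.resize(ims["top"][150:212,185:375],None,fx=1.3,fy=1.3)
cv2.imwrite("pics/c1.png",W[:,:,::-1]);print(W.shape)
E
```

```text
side red [199.0, 130.4] [195, 120, 10, 22, 184] [[195, 120], [204, 120], [204, 141], [195, 141]]
side red [199.4, 149.9] [191, 142, 18, 16, 206] [[189, 146], [206, 141], [210, 154], [193, 159]]
side blue [269.2, 232.9] [265, 229, 11, 11, 56] [[264, 230], [275, 228], [276, 237], [266, 239]]
side blue [263.0, 313.6] [248, 296, 31, 36, 712] [[241, 314], [274, 294], [285, 312], [253, 333]]
side green [317.9, 248.0] [309, 234, 17, 25, 51] [[309, 234], [320, 232], [325, 256], [314, 258]]
side green [289.5, 250.3] [279, 237, 25, 26, 230] [[279, 239], [290, 234], [303, 260], [292, 266]]
side yellow [283.8, 199.3] [281, 199, 8, 2, 12] [[281, 199], [288, 199], [288, 200], [281, 200]]
side yellow [257.9, 204.7] [252, 201, 19, 10, 93] [[251, 202], [270, 199], [271, 207], [252, 210]]
top red [84.4, 228.0] [66, 220, 38, 17, 406] [[65, 230], [68, 218], [104, 227], [101, 238]]
top red [133.5, 235.6] [124, 225, 20, 22, 233] [[123, 229], [131, 223], [145, 243], [136, 249]]
top blue [405.0, 237.5] [396, 227, 18, 22, 223] [[396, 229], [405, 225], [414, 246], [405, 250]]
(572, 742, 3)
```

View pics/c1.png

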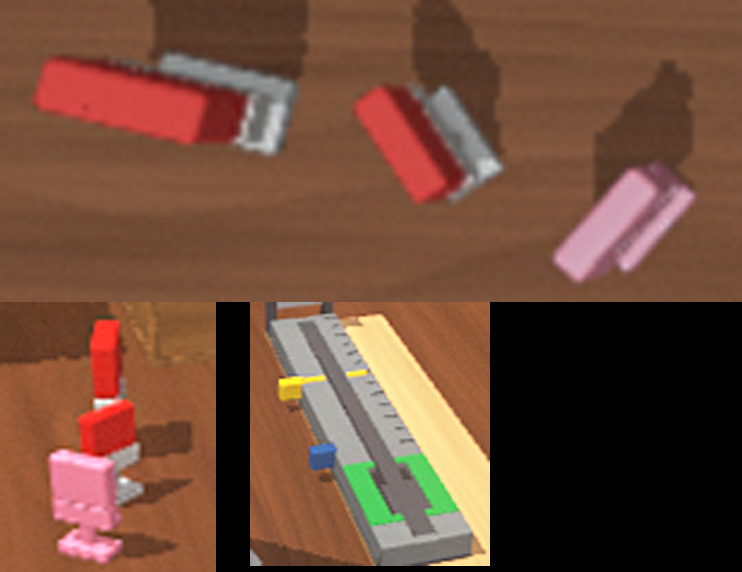

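The close crop shows the smaller red stop: bar 30 px long in the top view, foot to its right at about (146,233). The tall red one is clearly longer. The rail has its window at the lower end, then the blue clip, then the yellow clip with its stripe.

```bash
python3 - <<'E'
from h import *
S,T=[cv2.imread(f"pics/{n}0.png")[:,:,::-1].copy() for n in("side","top")]
hs,ht=[cv2.cvtColor(i,cv2.COLOR_RGB2HSV) for i in(S,T)]
print(ht[182,318],ht[171,331],ht[182,257],ht[198,257],ht[176,331],ht[180,290],T[180,290])
def rect(m):
    k=np.argwhere(m)[:,::-1].astype(np.float32); return cv2.minAreaRect(k)
def sub(h,lo,hi,x0,x1,y0,y1):
    m=cv2.inRange(h,lo,hi)>0; z=np.zeros_like(m); z[y0:y1,x0:x1]=m[y0:y1,x0:x1]; return z
g=sub(ht,(45,90,30),(85,255,255),305,360,155,205); rg=rect(g); print("green top",g.sum(),rg)
gs=sub(hs,(45,90,30),(85,255,255),270,335,225,270); rs=rect(gs);
bp=lambda r:np.array(cv2.boxPoints(r))
c=bp(rg); P=np.array([plane("top",p,.032) for p in c]); print("green corners",np.round(P,4).tolist(),P.mean(0),"edges",np.linalg.norm(P-np.roll(P,1,0),axis=1))
Q=cv2.approxPolyDP(cv2.convexHull(np.argwhere(gs)[:,::-1].astype(np.int32)),3,True)[:,0]; print("side green quad",Q.tolist(),[np.round(plane("side",p,.032),4).tolist() for p in Q])
y=sub(ht,(18,110,80),(36,255,255),245,270,160,207); ry=rect(y); ys=np.argwhere(y); print("yellow",y.sum(),ry, ys.min(0),ys.max(0))
for r in np.unique(ys[:,0]): print(r,np.round(ys[ys[:,0]==r][:,1].mean(),1),(ys[:,0]==r).sum(),end="; ")
yy=sub(hs,(18,110,80),(36,255,255),250,292,192,214); 
print("\nyellow side rows",[(int(cx),np.argwhere(yy)[np.argwhere(yy)[:,1]==cx][:,0].tolist()) for cx in np.unique(np.argwhere(yy)[:,1])])
# slot centre columns
for n in range(215,310,12):
    col=T[155:205,n].max(1).astype(int); print(n,col[8:42].tolist())
# red top face
for nm,x0,x1,y0,y1,h in(("red",118,150,218,252,ht),("blue",390,420,220,255,ht)):
    m=((h[...,0]<8)|(h[...,0]>172)) if nm=="red" else (h[...,0]>100)&(h[...,0]<128)
    z=np.zeros_like(m);z[y0:y1,x0:x1]=(m&(h[...,1]>140)&(h[...,2]>150))[y0:y1,x0:x1]
    r=rect(z); A=np.array([plane("top",p,.08) for p in bp(r)]); print(nm,z.sum(),r,np.round(A,4).tolist(),A.mean(0),np.linalg.norm(A-np.roll(A,1,0),axis=1))
    ce=np.argwhere(z)[:,::-1].mean(0); print(plane("top",ce,.08), proj("side",plane("top",ce,.08)),proj("side",plane("top",ce,.08)-[0,0,.018]))
E
```

```text
[  6  12 107] [ 64 106 173] [ 24  32 110] [ 27 124 214] [  0  12 106] [15 24 86] [86 82 78]
green top 534 ((331.1805114746094, 181.7648468017578), (31.360673904418945, 30.7403507232666), 1.9749338626861572)
green corners [[0.5371, -0.1134, 0.032], [0.6121, -0.1152, 0.032], [0.6116, -0.1914, 0.032], [0.5366, -0.1888, 0.032]] [ 0.5743332 -0.1521889  0.032    ] edges [0.07542963 0.0749995  0.0761406  0.07502825]
side green quad [[326, 256], [290, 262], [278, 239], [311, 233]] [[0.608, -0.1898, 0.032], [0.5346, -0.1879, 0.032], [0.5345, -0.1159, 0.032], [0.6083, -0.1146, 0.032]]
yellow 95 ((256.5, 184.5), (37.0, 5.0), 90.0) [166 254] [203 259]
166 257.5 2; 167 257.5 2; 168 257.5 2; 169 257.5 2; 170 257.5 2; 171 257.5 2; 172 257.5 2; 173 257.0 1; 184 256.5 2; 185 257.0 3; 186 256.5 2; 187 256.5 2; 188 256.5 2; 189 256.5 2; 190 256.5 2; 191 256.5 2; 192 256.5 2; 193 256.0 3; 194 256.0 5; 195 256.5 6; 196 256.5 6; 197 256.5 6; 198 256.5 6; 199 256.5 6; 200 256.5 6; 201 256.5 6; 202 256.5 6; 203 256.0 5; 
yellow side rows [(252, [202, 203, 204, 205, 206, 207, 208, 209, 210]), (253, [202, 203
[... 2291 characters left out ...]
797, 6.933752059936523), 56.30992889404297) [[0.4477, 0.3252, 0.08], [0.4567, 0.3128, 0.08], [0.4169, 0.2831, 0.08], [0.408, 0.2954, 0.08]] [0.43233071 0.30412829 0.08      ] [0.04966236 0.01526585 0.0497224  0.01518688]
[0.43201321 0.30381518 0.08      ] [199.81289809 144.1813366 ] [200.27957603 149.86033204]
blue 49 ((407.7500305175781, 237.75001525878906), (20.238576889038086, 6.008327484130859), 71.56504821777344) [[0.4641, -0.3018, 0.08], [0.4687, -0.3148, 0.08], [0.4262, -0.3284, 0.08], [0.4216, -0.3155, 0.08]] [ 0.44511632 -0.31510493  0.08      ] [0.04461725 0.0137626  0.04464906 0.013684  ]
[ 0.43300459 -0.31908725  0.08      ] [256.85585545 308.73369188] [256.78493749 317.10133117]
```

```bash
cat >> h.py <<'E'
from scipy.spatial.transform import Rotation as Ro
def go(p=None,yaw=None,o=None):
    """print tool-axis shift (units) and turn (units) to reach TCP p, tool-y yaw (deg, mod 180)"""
    o=o or env.get_obs(); M=Ro.from_rotvec(o["orientation"]).as_matrix(); cy=np.degrees(np.arctan2(M[1,1],M[0,1]))
    print("t %.1f"%o["t"],"tcp",np.round(o["tool_pos"],4),"yaw_y %.2f"%cy,"tilt %.3f"%np.arccos(-M[2,2]),"open %.4f F %.1f"%(o["opening"],o["grasp_force"]),"q7 %.2f"%o["q"][6],"ft",np.round(o["ft_force"],1))
    if p is not None: print("shift units",np.round(M.T@(np.asarray(p)-o["tool_pos"])/.2,3))
    if yaw is not None:
        d=(yaw-cy+90)%180-90; print("turn units %.3f"%(-d/90))
E
python3 - <<'E'
from h import *
a,b=plane("top",(215,176.17),.032),plane("top",(299,180.06),.032); u=(a-b)[:2]; u/=np.linalg.norm(u)
print("slot",a,b,"yaw y",np.degrees(np.arctan2(u[1],u[0])))
w=plane("top",(331.2,181.8),.032)[:2]; wl=b[:2]+u*((w-b[:2])@u); print("window on line",wl,w)
m=plane("top",(257.1,178.1),.032)[:2]; print("mark top",m,(m-wl)@u, (m-b[:2])@[-u[1],u[0]])
# side: stripe ends across the slot
for p in((268,201.5),(283,199.5),(275.5,200.5)): print("side stripe",plane("side",p,.032),)
print("tri stripe mid",tri((275.5,200.5),(257.1,178.1)),"window tri",tri((301,247.5),(331.2,181.8)),"red",tri((199.4,149.9),(133.5,235.6)),"blue",tri((263,313.6),(405,237.5)))
go([.5,-.3,.2],-53.3)
E
```

```text
slot [0.57979634 0.12871695 0.032     ] [ 0.57609782 -0.07436359  0.032     ] yaw y 88.95664075365349
window on line [ 0.57467955 -0.15223917] [ 0.57407307 -0.15222813]
mark top [0.57799069 0.02694292] 0.17921267262813112 -4.785260218412769e-05
side stripe [0.55646839 0.02754287 0.032     ]
side stripe [0.5944528  0.02687771 0.032     ]
side stripe [0.57537237 0.02721183 0.032     ]
tri stripe mid (array([0.57673083, 0.02725014, 0.03195563]), np.float64(0.0025793521911682254)) window tri (array([ 0.57274343, -0.15203705,  0.03064973]), np.float64(0.003129933622967127)) red (array([0.43114981, 0.30718407, 0.06051851]), np.float64(0.002750149489138902)) blue (array([ 0.44451422, -0.31583123,  0.06251253]), np.float64(0.0018618680770216573))
t 0.1 tcp [ 0.234  -0.6858  0.2178] yaw_y -71.16 tilt 0.001 open 0.0932 F 0.0 q7 -0.08 ft [ 0.2 -0.2 -0.3]
shift units [ 1.882 -1.396  0.091]
turn units -0.198
```

Call:
{"name": "play_rows", "arguments": {"rows": [[[0.08,-0.06,0],0],[[0.16,-0.12,0],0],[[0.16,-0.12,0],0],[[0.18,-0.13,0],0],[[0.18,-0.13,0],0],[[0.18,-0.13,0],0],[[0.18,-0.13,0],0],[[0.18,-0.13,0],0],[[0.18,-0.13,0],0],[[0.16,-0.12,0],0],[[0.16,-0.12,0],0],[[0.08,-0.06,0],0]], "hand": 0.3, "force": 30}}

```text
t: 1.3
tool_pos: [0.5029, -0.2983, 0.2186]
orientation: [-3.096, -0.522, -0.001]
ft_force: [0.1, -0.0, 0.6]
opening: 0.0604
grasp_force: 0.0
```

Call:
{"name": "play_rows", "arguments": {"rows": [[[0,0,0],-0.08],[[0,0,0],-0.08],[[0,0,0],-0.04]]}}

```text
t: 1.6
tool_pos: [0.5008, -0.3016, 0.2185]
orientation: [-2.977, -1.002, 0.0]
ft_force: [-0.7, -0.4, 0.1]
opening: 0.0602
grasp_force: 0.0
```

```bash
python3 - <<'E'
from h import *
go([.4315,.305,.16],-53.3)
E
```

```text
t 1.6 tcp [ 0.5008 -0.3016  0.2185] yaw_y -52.78 tilt 0.001 open 0.0602 F 0.0 q7 -0.55 ft [-0.7 -0.4  0.1]
shift units [ 1.558 -2.625  0.294]
turn units 0.006
```

Call:
{"name": "play_rows", "arguments": {"rows": [[[0.06,-0.1,0],0],[[0.1,-0.17,0],0],[[0.11,-0.18,0],0],[[0.11,-0.18,0],0],[[0.11,-0.18,0],0],[[0.11,-0.18,0],0],[[0.11,-0.18,0],0],[[0.11,-0.18,0],0],[[0.11,-0.18,0],0],[[0.11,-0.18,0],0],[[0.11,-0.18,0],0],[[0.11,-0.18,0],0]]}}

```text
t: 2.8
tool_pos: [0.4526, 0.1812, 0.2187]
orientation: [-2.98, -0.994, 0.0]
ft_force: [0.9, 0.6, 0.7]
opening: 0.0604
grasp_force: 0.0
```

Call:
{"name": "play_rows", "arguments": {"rows": [[[0.11,-0.18,0],0],[[0.11,-0.18,0.05],0],[[0.1,-0.17,0.1],0],[[0.05,-0.08,0.1],0],[[0,0,0.05],0],[[0,0,0],0],[[0,0,0],0]]}}

```text
t: 3.5
tool_pos: [0.4401, 0.3197, 0.1589]
orientation: [2.98, 0.991, -0.001]
ft_force: [0.1, -0.1, -0.6]
opening: 0.0602
grasp_force: 0.0
```

```bash
python3 - <<'E'
from h import *
go([.4315,.305,.12],-53.3)
T=env.capture("top"); S=env.capture("side")
a=cv2.resize(T[195:285,60:200],None,fx=4,fy=4,interpolation=2); b=cv2.resize(S[60:190,150:230],None,fx=2.77,fy=2.77,interpolation=2)
W=np.zeros((360,800,3),np.uint8); W[:a.shape[0],:a.shape[1]]=a; W[:b.shape[0],565:565+b.shape[1]]=b
cv2.imwrite("pics/c2.png",W[:,:,::-1])
E
```

```text
t 3.5 tcp [0.4401 0.3197 0.1589] yaw_y -53.21 tilt 0.001 open 0.0602 F 0.0 q7 -1.83 ft [ 0.1 -0.1 -0.6]
shift units [-0.078  0.033  0.194]
turn units 0.001
```

View pics/c2.png

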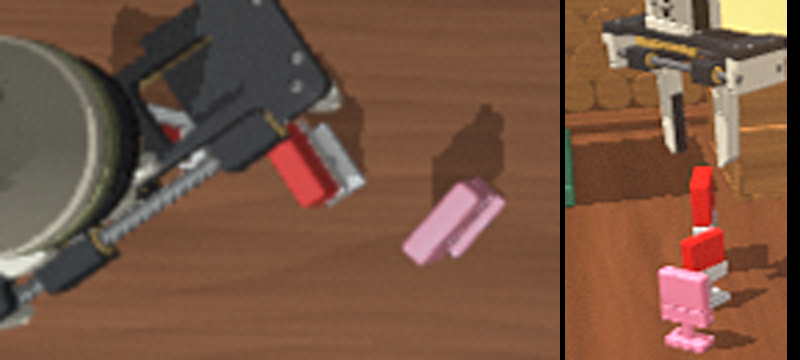

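The gripper hovers above the smaller red stop, which is at about (135,236) in the top view. Both fingers lie across its bar, and the pink and tall red ones are clear.

Call:
{"name": "play_rows", "arguments": {"rows": [[[-0.04,0.015,0.05],0],[[-0.04,0.02,0.1],0],[[0,0,0.12],0],[[0,0,0.12],0],[[0,0,0.1],0],[[0,0,0.06],0],[[0,0,0.03],0],[[0,0,0],0]]}}

```text
t: 4.4
tool_pos: [0.4319, 0.3054, 0.0426]
orientation: [2.981, 0.992, -0.0]
ft_force: [-0.1, -0.2, -0.0]
opening: 0.0605
grasp_force: 0.0
```

Call:
{"name": "play_rows", "arguments": {"rows": [[[0,0,0],0],[[0,0,0],0],[[0,0,0],0],[[0,0,0],0],[[0,0,0],0],[[0,0,0],0],[[0,0,0],0],[[0,0,0],0]], "hand": -1}}

```text
t: 5.2
tool_pos: [0.4317, 0.3057, 0.0426]
orientation: [2.981, 0.993, -0.0]
ft_force: [-0.0, -0.3, 0.8]
opening: 0.0158
grasp_force: 30.0
```

```bash
python3 - <<'E'
from h import *
go([.4315,.305,.043],-53.3)
E
```

```text
t 5.2 tcp [0.4317 0.3057 0.0426] yaw_y -53.16 tilt 0.000 open 0.0158 F 30.0 q7 -1.89 ft [-0.  -0.3  0.8]
shift units [-0.003  0.002 -0.002]
turn units 0.002
```

Call:
{"name": "play_rows", "arguments": {"rows": [[[0,0,-0.04],0],[[0,0,-0.08],0],[[0,0,-0.12],0],[[0,0,-0.12],0],[[0,0,-0.12],0],[[0,0,-0.12],0],[[0,0,-0.1],0],[[0,0,-0.06],0],[[0,0,-0.03],0]]}}

```text
t: 6.1
tool_pos: [0.4319, 0.3057, 0.2018]
orientation: [-2.98, -0.992, -0.002]
ft_force: [0.1, -0.9, -1.8]
opening: 0.0157
grasp_force: 30.0
```

Call:
{"name": "play_rows", "arguments": {"rows": [[[0,0,0],-0.04],[[0,0,0],-0.06],[[0,0,0],-0.07],[[0,0,0],-0.07],[[0,0,0],-0.07],[[0,0,0],-0.07],[[0,0,0],-0.07],[[0,0,0],-0.07],[[0,0,0],-0.04],[[0,0,0],-0.02],[[0,0,0],0]]}}

```text
t: 7.2
tool_pos: [0.4315, 0.3054, 0.2001]
orientation: [-2.24, -2.202, 0.002]
ft_force: [0.3, -0.2, -1.5]
opening: 0.0156
grasp_force: 30.0
```

```bash
python3 - <<'E'
from h import *
go([.5735,-.152,.16],-1.04)
E
```

```text
t 7.2 tcp [0.4315 0.3054 0.2001] yaw_y -0.98 tilt 0.001 open 0.0156 F 30.0 q7 -1.05 ft [ 0.3 -0.2 -1.5]
shift units [-2.274  0.749  0.201]
turn units 0.001
```

Call:
{"name": "play_rows", "arguments": {"rows": [[[-0.08,0.03,0],0],[[-0.14,0.05,0],0],[[-0.18,0.06,0],0],[[-0.18,0.06,0],0],[[-0.18,0.06,0],0],[[-0.18,0.06,0],0],[[-0.18,0.06,0],0],[[-0.18,0.06,0],0],[[-0.18,0.06,0],0],[[-0.18,0.06,0],0],[[-0.18,0.06,0],0],[[-0.18,0.06,0],0]]}}

```text
t: 8.4
tool_pos: [0.5611, -0.102, 0.2004]
orientation: [-2.242, -2.201, 0.0]
ft_force: [-0.3, 0.3, -1.3]
opening: 0.0161
grasp_force: 30.0
```

Call:
{"name": "play_rows", "arguments": {"rows": [[[-0.14,0.04,0],0],[[-0.08,0.02,0.04],0],[[-0.03,0.01,0.08],0],[[0,0,0.08],0],[[0,0,0],0],[[0,0,0],0],[[0,0,0],0]]}}

```text
t: 9.1
tool_pos: [0.5744, -0.1496, 0.1609]
orientation: [2.238, 2.204, 0.001]
ft_force: [-1.0, -0.8, -1.1]
opening: 0.0157
grasp_force: 30.0
```

```bash
python3 - <<'E'
from h import *
go([.5735,-.152,.12],-1.04)
T=env.capture("top"); S=env.capture("side")
np.savez("s2.npz",T=T,S=S)
for n,im in(("side",S),("top",T)):
    for ce,s,m in blobs(im,"red"): print(n,ce,s)
b=cv2.resize(S[140:290,225:355],None,fx=4,fy=4,interpolation=2); a=cv2.resize(T[140:215,290:370],None,fx=3.4,fy=3.4,interpolation=2)
W=np.zeros((600,792,3),np.uint8); W[:,:520]=b; W[:a.shape[0],520:520+a.shape[1]]=a
cv2.imwrite("pics/c3.png",W[:,:,::-1])
E
```

```text
t 9.1 tcp [ 0.5744 -0.1496  0.1609] yaw_y -0.88 tilt 0.000 open 0.0157 F 30.0 q7 -0.18 ft [-1.  -0.8 -1.1]
shift units [-0.012 -0.004  0.205]
turn units 0.002
side [199.1, 130.4] [195, 120, 10, 22, 186]
side [310.2, 184.3] [305, 168, 12, 30, 269]
top [334.6, 170.7] [333, 167, 6, 9, 27]
top [84.3, 228.0] [66, 220, 38, 16, 405]
```

View pics/c3.png

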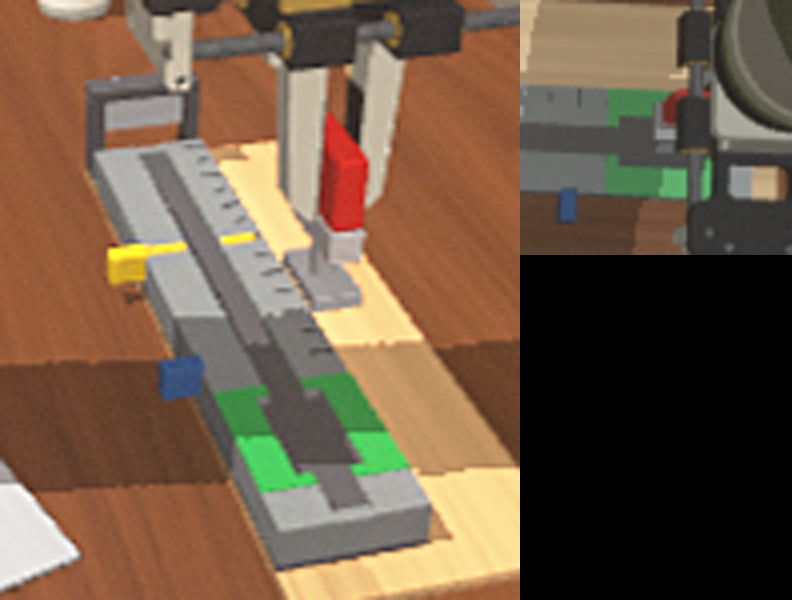

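The stop hangs upright, its bar along the slot, above the window: bar at (310,184), foot front edge at about (301–315, 215) in the side picture. I'll check its offset in the grip and look at the window edges.

```bash
python3 - <<'E'
from h import *
f=lambda x,y:(225+(x-1.5)/4,140+(y-1.5)/4)
for nm,c,z in(("foot FL top",(307,301),.126),("foot FR top",(360,292),.126),("foot BL top",(285,257),.126),
  ("bar red near-bottom-left",(335,228),.1343),("bar red near-bottom R",(365,227),.1343),("bar near-top",(365,160),.198),("bar near-top L",(335,165),.198),("bar far-top",(325,117),.198),
  ("win FL",(300,470),.032),("win FR",(361,461),.032),("win BL",(258,402),.032),("win BR",(318,391),.032)):
    print(nm,np.round(plane("side",f(*c),z),4))
for nm,s in (("win corner top-view farleft x",(620,117)),("",(620,160))):
    print(nm,plane("top",(290+(s[0]-520-1.2)/3.4,140+(s[1]-1.2)/3.4),.032))
for P in((.5744,-.1496,.1799),(.5744,-.1716,.126)): print(proj("side",P))
E
```

```text
foot FL top [ 0.5569 -0.1721  0.126 ]
foot FR top [ 0.583  -0.1716  0.126 ]
foot BL top [ 0.5603 -0.135   0.126 ]
bar red near-bottom-left [ 0.5876 -0.129   0.1343]
bar red near-bottom R [ 0.6019 -0.1318  0.1343]
bar near-top [ 0.5767 -0.1755  0.198 ]
bar near-top L [ 0.5626 -0.1763  0.198 ]
bar far-top [ 0.5754 -0.1335  0.198 ]
win FL [ 0.5573 -0.1796  0.032 ]
win FR [ 0.5884 -0.1812  0.032 ]
win BL [ 0.5554 -0.1252  0.032 ]
win BR [ 0.5887 -0.1247  0.032 ]
win corner top-view farleft x [ 0.59214999 -0.12272723  0.032     ]
 [ 0.56129733 -0.1229805   0.032     ]
[307.97518193 181.85995444]
[310.26349372 213.31293422]
```

Call:
{"name": "play_rows", "arguments": {"rows": [[[-0.01,0.005,0.04],0],[[0,0,0.08],0],[[0,0,0.1],0],[[0,0,0.1],0],[[0,0,0.08],0],[[0,0,0.06],0],[[0,0,0.03],0],[[0,0,0.02],0],[[0,0,0],0]]}}

```text
t: 10.1
tool_pos: [0.5752, -0.1527, 0.0585]
orientation: [-2.24, -2.203, 0.0]
ft_force: [-0.3, -0.1, -0.9]
opening: 0.0158
grasp_force: 30.0
```

```bash
python3 - <<'E'
from h import *
go([.575,-.152,.0536],-1.04)
S=env.capture("side")
cv2.imwrite("pics/c4.png",cv2.resize(S[180:290,245:365],None,fx=5,fy=5,interpolation=2)[:,:,::-1])
E
```

```text
t 10.1 tcp [ 0.5752 -0.1527  0.0585] yaw_y -0.95 tilt 0.000 open 0.0158 F 30.0 q7 -0.26 ft [-0.3 -0.1 -0.9]
shift units [ 0.004 -0.001  0.024]
turn units 0.001
```

View pics/c4.png

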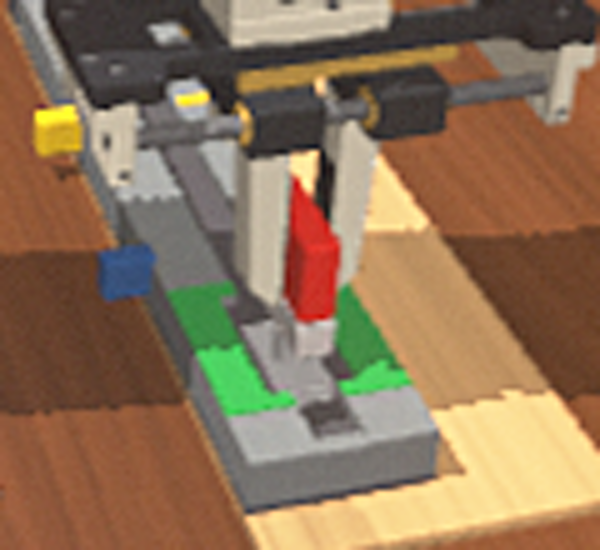

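Foot in the window at about (305,255), between the green edges and with no contact force. Seat it the last few mm, then slide.

Call:
{"name": "play_rows", "arguments": {"rows": [[[0,0,0.01],0],[[0,0,0.01],0],[[0,0,0.005],0],[[0,0,0],0],[[0,0,0],0],[[0,0,0],0]]}}

```text
t: 10.75
tool_pos: [0.5751, -0.1528, 0.0537]
orientation: [2.24, 2.203, 0.0]
ft_force: [0.5, -1.1, -1.3]
opening: 0.0158
grasp_force: 30.0
```

Call:
{"name": "play_rows", "arguments": {"rows": [[[0.02,0,0],0],[[0.05,0,0],0],[[0.05,0,0],0],[[0.05,0,0],0],[[0.05,0,0],0],[[0.05,0,0],0],[[0.05,0,0],0],[[0.05,0,0],0],[[0.05,0,0],0],[[0.03,0,0],0],[[0,0,0],0]]}}

```text
t: 11.85
tool_pos: [0.5767, -0.0615, 0.0536]
orientation: [-2.238, -2.204, -0.0]
ft_force: [0.1, -0.3, -1.1]
opening: 0.0157
grasp_force: 30.0
```

```bash
python3 - <<'E'
from h import *
go([.578,.0272,.0535],-1.04)
E
```

```text
t 11.8 tcp [ 0.5767 -0.0615  0.0536] yaw_y -0.88 tilt 0.000 open 0.0157 F 30.0 q7 -0.41 ft [ 0.1 -0.3 -1.1]
shift units [ 0.444 -0.     0.001]
turn units 0.002
```

Call:
{"name": "play_rows", "arguments": {"rows": [[[0.02,0,0],0],[[0.05,0,0],0],[[0.05,0,0],0],[[0.05,0,0],0],[[0.05,0,0],0],[[0.05,0,0],0],[[0.05,0,0],0],[[0.05,0,0],0],[[0.05,0,0],0],[[0.025,0,0],0],[[0,0,0],0],[[0,0,0],0]]}}

```text
t: 13.05
tool_pos: [0.578, 0.0259, 0.0536]
orientation: [2.24, 2.203, -0.001]
ft_force: [-0.6, -0.6, -1.1]
opening: 0.016
grasp_force: 30.0
```

```bash
python3 - <<'E'
from h import *
go([.578,.0272,.0535],-1.04)
S=env.capture("side"); T=env.capture("top")
b=cv2.resize(S[150:240,225:335],None,fx=5,fy=5,interpolation=2)
a=cv2.resize(T[150:215,225:305],None,fx=3,fy=3,interpolation=2)
W=np.zeros((450,790,3),np.uint8); W[:,:550]=b; W[:195,550:]=a
cv2.imwrite("pics/c5.png",W[:,:,::-1])
E
```

```text
t 13.1 tcp [0.578  0.0259 0.0536] yaw_y -0.97 tilt 0.000 open 0.0160 F 30.0 q7 -0.54 ft [-0.6 -0.6 -1.1]
shift units [ 0.006 -0.     0.   ]
turn units 0.001
```

View pics/c5.png

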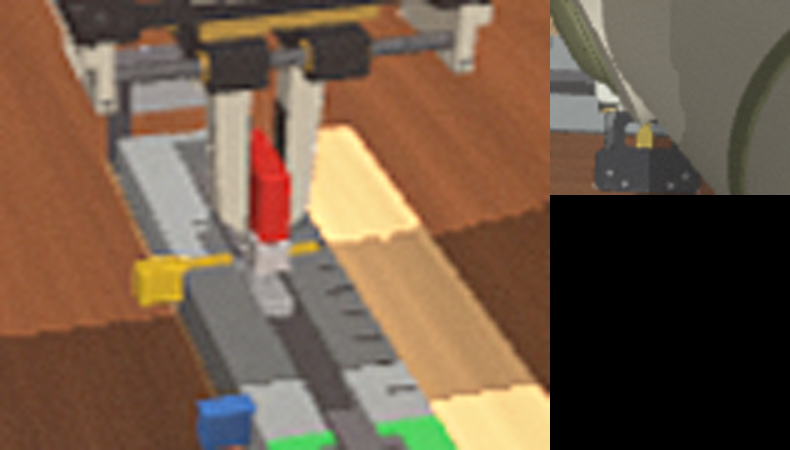

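The stop stands in the slot at the yellow stripe: bar at about (279,192), stripe at (287,200) in the side picture, no contact. Quarter turn next.

Call:
{"name": "play_rows", "arguments": {"rows": [[[0.005,0,0],-0.04],[[0,0,0],-0.08],[[0,0,0],-0.09],[[0,0,0],-0.09],[[0,0,0],-0.09],[[0,0,0],-0.09],[[0,0,0],-0.09],[[0,0,0],-0.09],[[0,0,0],-0.09],[[0,0,0],-0.09],[[0,0,0],-0.08],[[0,0,0],-0.05]]}}

```text
t: 14.35
tool_pos: [0.5781, 0.0262, 0.0534]
orientation: [-0.095, -3.14, 0.001]
ft_force: [0.5, 0.6, -1.0]
opening: 0.0156
grasp_force: 30.0
```

Call:
{"name": "play_rows", "arguments": {"rows": [[[0,0,0],-0.03],[[0,0,0],0],[[0,0,0],0]]}}

```text
t: 14.65
tool_pos: [0.5781, 0.0266, 0.0535]
orientation: [-0.03, -3.141, 0.0]
ft_force: [-0.1, -0.4, -1.1]
opening: 0.0154
grasp_force: 30.0
```

```bash
python3 - <<'E'
from h import *
go([.578,.0272,.0526],88.96)
E
```

```text
t 14.7 tcp [0.5781 0.0266 0.0535] yaw_y 88.90 tilt 0.000 open 0.0154 F 30.0 q7 0.62 ft [-0.1 -0.4 -1.1]
shift units [0.    0.003 0.005]
turn units -0.001
```

Lower 1 mm onto the floor, open partway, rise straight up.

Call:
{"name": "play_rows", "arguments": {"rows": [[[0,0,0.005],0],[[0,0,0],0],[[0,0,0],0]]}}

```text
t: 14.95
tool_pos: [0.5781, 0.0271, 0.0526]
orientation: [0.027, 3.141, -0.0]
ft_force: [0.7, -1.1, -0.3]
opening: 0.0162
grasp_force: 30.0
```

Call:
{"name": "play_rows", "arguments": {"rows": [[[0,0,0],0],[[0,0,0],0],[[0,0,0],0],[[0,0,0],0],[[0,0,0],0],[[0,0,0],0]], "hand": 0.1}}

```text
t: 15.55
tool_pos: [0.5781, 0.0272, 0.0526]
orientation: [-0.026, -3.141, 0.0]
ft_force: [-1.6, 0.6, -0.3]
opening: 0.0508
grasp_force: 0.0
```

Call:
{"name": "play_rows", "arguments": {"rows": [[[0,0,-0.03],0],[[0,0,-0.06],0],[[0,0,-0.1],0],[[0,0,-0.15],0],[[0,0,-0.15],0],[[0,0,-0.15],0],[[0,0,-0.15],0],[[-0.15,0,0],0],[[-0.15,0,0],0],[[-0.15,0,0],0],[[0,0,0],0]]}}

```text
t: 16.65
tool_pos: [0.6709, 0.0255, 0.2113]
orientation: [0.029, 3.14, 0.002]
ft_force: [0.3, 0.4, -0.1]
opening: 0.0506
grasp_force: 0.0
```

```bash
python3 - <<'E'
from h import *
go()
S=env.capture("side"); T=env.capture("top")
for n,im in(("side",S),("top",T)):
  for c in("red","blue"):
    for ce,s,m in blobs(im,c,40): print(n,c,ce,s)
b=cv2.resize(S[150:240,225:335],None,fx=5,fy=5,interpolation=2)
a=cv2.resize(T[150:215,225:305],None,fx=3,fy=3,interpolation=2)
W=np.zeros((450,790,3),np.uint8); W[:,:550]=b; W[:195,550:]=a
cv2.imwrite("pics/c6.png",W[:,:,::-1])
E
```

```text
t 16.6 tcp [0.6709 0.0255 0.2113] yaw_y 88.95 tilt 0.002 open 0.0506 F 0.0 q7 0.90 ft [ 0.3  0.4 -0.1]
side red [199.1, 130.3] [195, 120, 10, 22, 186]
side red [276.5, 186.3] [266, 178, 22, 18, 321]
side blue [262.8, 313.6] [248, 296, 31, 36, 707]
top red [257.5, 174.7] [255, 164, 7, 23, 134]
top red [84.4, 227.9] [66, 220, 38, 17, 410]
top blue [405.0, 237.5] [396, 227, 18, 22, 223]
```

View pics/c6.png

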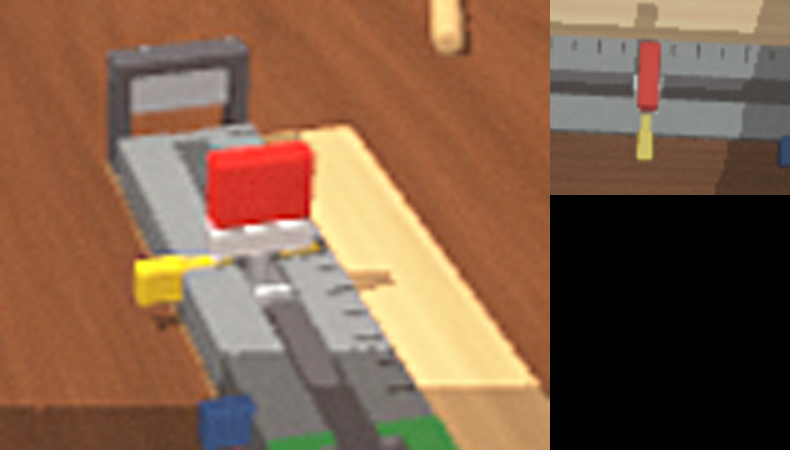

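The red stop stands upright and square across the slot, in line with the yellow stripe: bar at (257,175) in the top view and (276,186) in the side view. The blue stop has not moved, still at (405,237) in the top view.

```bash
python3 -c "
from bench import env
print(env.sign_off())"
```

```text
the job is handed in; nothing more can be done
None
```

The red stop is seated in the slot at the yellow clip, turned square across it and released upright; the blue stop is untouched, and I handed the job in at about 17 s (no verdict came back).

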